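Load a graphite strip into a spring-loaded cell holder

TASK

Load the graphite coupon strip into the channel of the test-cell holder: push its end against the brass spring follower until the strip's other end clears the front lip, seat it flat on the channel floor between lip and follower, then slide the steel rail all the way closed over it and let go. The graphite is brittle and the follower has little travel, so go by feel and never push or press on the strip with more than 15 N; leave the other things on the bench alone.

Things in the scene. Friction and masses are not known exactly. Their poses are not given: they have to be found in the camera images.
- strip_center (a point): Centre of the strip to load: rigid dark grey bar of five graphite coupons with thin copper lines between, 100 (x) x 16 (y) x 28 (z, up) mm, about 80 g, standing loose on the bench. x runs along it; it may be loaded either way round. Brittle: never push it with more than 15 N. Seated, its centre is 24 mm above the bench.
- holder: Strip holder fixed to the bench, place and yaw vary: aluminium base 250 x 60 x 10 mm (x -75 to +175 mm) with an open-topped channel between blue walls. Origin on the bench, on the channel's centre line, at the nominal middle of a seated strip; x along the channel from the low front lip (-x end) to the brass spring follower (+x end), z up.
- channel_floor (a point): Point of the channel floor, 10 mm above the holder's origin, same axes. Channel clear width 19 mm; side walls from holder x = -72 to +80 mm, upright to 8 mm above the floor, then flared outwards to a top edge 13 mm above the floor and 15 mm off the centre line. A seated strip lies flat on this floor.
- lip_nominal (a point): Nominal middle of the upper inner edge of the dark steel front lip: holder x = -50 mm; the lip is 6 mm thick in x and its top is 6 mm above the floor (16 mm above the bench). Lip and follower sit on one nest that was set by a screw anywhere within 13 mm either way along x: they are off this nominal place together, by an amount not reported. The nest stays put in use.
- follower_nominal (a point): Nominal face centre of the untouched brass follower (17 mm wide, 12 to 39 mm above bench), x = +45 mm; shifts with the nest. Free gap to the lip 95 mm, 5 less than the strip. Yields to +x: 2 N plus 0.8 N/mm, 9 mm travel (9.2 N), then stops hard. Strip clears the lip at 6 N; 7 to 8 N gives margin. Strip rubs going down; may need a light press on its top. Seated it is held by 6 N.
- rail (a joint): Sliding steel rail of the holder, inverted U 85 x 53 mm: opening in m, 0 = closed over the strip against a hard stop (front edge at holder x = -25 mm), larger = slid towards holder +x; limit 0.115, starts 0.10 to 0.115, clear of the channel. Friction about 3 N, stays where left. Underside 40.5 mm above the bench, 2.5 over a seated strip: it runs into an unseated one. Top plate at 45.5 mm.
- rail_handle (a point): Centre of the rail's orange handle, a block 14 (x) x 24 (y) x 24 (z) mm on top of the rail, from 46 to 70 mm above the bench. Same axes as the holder; moving it in the holder's -x closes the rail.
- multimeter: Bystander: red multimeter 170 x 85 x 42 mm lying on its back; origin at the centre of its underside.
- sensor_box: Bystander: small blue sensor box 45 x 65 x 25 mm; origin at the centre of its underside.
- wash_bottle: Bystander: white bottle with a blue cap, 66 mm in diameter, 160 mm tall; origin at the centre of its underside.
- end_plate: Bystander: copper end plate 70 x 70 x 12 mm with four bolt heads (18 mm in all); origin at the centre of its underside.
Not all that is in view belongs to the job. What is shaped like the part that bears strip_center but blue is not meant.

How it is judged:
By the outcome, as a careful person would: the job done as asked, in the order asked, and still so for the second after the job is handed in, with the robot touching nothing.
It also fails if it takes over 61 s, if anything falls off the work surface, if the arm or the gripper's body presses on something with over 40 N, if the wrist force passes 120 N, or if a joint passes its speed limit or range.

ROBOT

A 6-joint arm with a two-finger parallel gripper is mounted at the origin on the work surface. World frame = base frame: x ahead of the robot, y to its left, z up, the work surface at z = 0. Lengths are in m, angles in rad, forces in N, time in s.
With the tool pointing down it reaches from about 0.35 to 1 m from the base axis. Payload 7.1 kg.
Tool frame: the origin (TCP) lies at the very end of the fingers, on their centre line; the grasp point (between the pads) lies 19 mm behind it; z points along the fingers, y is the line along which they close (so a half turn about z gives the same grasp; the last joint's range is limited). The gripper opens to 85 mm and grips with 20 to 120 N. Pads are 22 mm wide; open, the fingers measure 114 mm over their backs; the gripper's body (76 mm by 85 mm) begins 54 mm behind the grasp point. The pads swing forward as they close: fully open they stand 13 mm farther back than shut.
Start: joints at [1.312, 0.423, 1.63, -0, 1.089, -0.019], TCP at [0.148, 0.607, 0.231] pointing down, gripper open.
Joint ranges: [-3, 3], [-0.9, 2.11], [0.09, 2.58], [-1.31, 4.45], [0.11, 2.69], [-2.54, 2.54]. Speed limits (rad/s): [2.39, 2.39, 3.01, 3.14, 3.14, 3.14].

INTERFACE

Orientations are given as a rotation vector (axis times angle).
In Python, from rig import env gives the robot as it stands. The module is installed in compiled form; this text tells all that it offers.
- The arm moves only by the tool drive_tool, never from a script. Its arguments are lists of equal length, an entry for each row: "linear": the shift along the tool's x, y, z in cm, a list of three; "spin": the turn about the tool's z in rad; "hand": the closure in counts, from 0 (fully open) to 255 (shut). In form: {"linear": [[tx, ty, tz], ...], "spin": [spin, ...], "hand": [hand, ...]}. A call has 1 to 12 rows; each row is the pose to reach, as a shift and turn from the pose commanded when the call began, along the tool's axes at that moment; what a row does not reach only later rows make up. A row lasts 1/8 s, in which the tool goes at most 62.5 mm and 10.7 degrees, less where a joint would pass 70% of its speed; a pose out of reach is approached as far as the arm can. A call with a gripper value outside its range is refused whole. The fingers move at their own pace and stop on an object; "force" is the grip in N (left out, the last holds). Time passes only in rows, so rows that repeat a pose let the fingers close. It gives the time, the measured TCP pose, the force, the opening and the grip force at its end, in the units of the state.
- env.get_state(): the state, without advancing time (a new reading comes with each control period).
- env.read_camera(name): name is "side" or "top"; returns the picture (480x640x3 uint8, red, green, blue); there is no depth.
- env.camera_model(name): a dict with "vfov" (degrees; the focal length in pixels is half the picture's height over the tangent of half this angle, whatever the lens; pixels are square), "cx", "cy" (the principal point, pixels), "R" (3x3) and "t" (3): a world point X has camera coordinates R X + t. Camera axes: x right, y down, z forward; pixel columns grow to the right and rows downward; lengths in m; the calibration is good to about 2 mm. A picture is of the moment at which its call begins. camera_model takes no time and is no camera call.
- env.job_done(): hands the job in; it is judged then, once.
Trained networks look in the newest picture that a camera, given by its name, has taken for a name from the list of things; names that differ only in an ending like _2 or _b are one class to them, and where a whole thing is asked for, a point or a joint stands for the part that bears it (a point fixed in the world has none). Each returns a list of dicts, best first, with "confidence" (0 to 1); they miss things now and then, are a little off and sometimes report something else, mostly with a low value. They report only what shows in the picture. A call takes as long as a camera call. They do not tell look-alikes from the thing itself.
- env.cut_out(camera, thing): "pixels" (480x640 bool, what is visible of it) and "point" ([row, column] in pixels, amid what is visible of it).
The state is a dict: "time": time; "joint_pos": joint angles; "joint_velocities": joint speeds; "joint_efforts": joint torques, N m; "tool_pos": TCP position; "tool_rot": TCP orientation; "contact_force": force on the tool from outside, world axes, zero at the start; "torque": the same for the moment, N m; "finger_gap": opening from 0.0 (shut) to 1.0 (fully open); "grip_force": force on a finger pad.
Only numpy, scipy, OpenCV 4.12 (cv2) and the standard library are available. Lean on these libraries where they do the work, as an engineer would, in place of code of your own. Each camera call takes 0.05 s, during which the arm holds its last target. There are 200 camera calls.

## Working session

There is one attempt and no reset: what is moved stays moved. The work goes in short steps, Python scripts to look and compute and a tool call to move; the robot and the scene stay as the last step left them, time stands still between calls to the robot, and variables do not carry over. Pictures are saved under pics/ and viewed, at most 10 in all, crops included, and the job is handed in when it is done.

Besides the shell and the picture viewer there is one more tool, called after "Emit:" in YAML: its name, and indented under it one key for each argument. drive_tool: Moves the arm, as the interface text tells. Its arguments: {"type":"object","properties":{"linear":{"type":"array","items":{"type":"array","items":{"type":"number"}}},"spin":{"type":"array","items":{"type":"number"}},"hand":{"type":"array","items":{"type":"number"}},"force":{"type":"number"}},"required":["linear","spin","hand"]}

```bash
mkdir -p pics
python3 - <<'E'
from rig import env
import cv2,numpy as np
for c in("side","top"):
    im=env.read_camera(c); cv2.imwrite(f"pics/{c}0.png",im[:,:,::-1])
    m=env.camera_model(c); print(c,m['vfov'],m['cx'],m['cy'],np.round(m['R'],3).tolist(),np.round(m['t'],3).tolist(),[k for k in m])
    for n in("strip_center","holder","rail","rail_handle"):
        for d in env.cut_out(c,n): 
            p=d["pixels"]; print(n,round(d["confidence"],2),np.round(d["point"]),p.sum())
s=env.get_state(); print(s)
E
```

```text
side 54.94707021151626 315.13344660002116 235.78847547979925 [[-0.744, -0.668, -0.006], [-0.429, 0.485, -0.762], [0.511, -0.565, -0.648]] [0.362, 0.34, 0.55] ['vfov', 'cx', 'cy', 'R', 't']
strip_center 0.87 [210. 448.] 689
strip_center 0.72 [275. 107.] 3110
strip_center 0.56 [218. 388.] 737
holder 0.72 [334. 253.] 5795
rail 0.94 [346. 231.] 2398
rail_handle 0.86 [346. 234.] 2307
top 54.175174805064295 317.514530851041 235.9891439672958 [[-0.034, -0.999, -0.006], [-0.97, 0.035, -0.239], [0.239, -0.002, -0.971]] [-0.056, 0.585, 0.755] ['vfov', 'cx', 'cy', 'R', 't']
strip_center 0.75 [265. 427.] 701
strip_center 0.55 [302. 497.] 738
holder 0.88 [281. 234.] 4565
rail 0.67 [277. 186.] 1519
rail_handle 0.81 [278. 189.] 1540
{'time': 0.5, 'joint_pos': array([ 1.31199902e+00,  4.23085336e-01,  1.62990293e+00, -2.57522720e-05,
        1.08864714e+00, -1.89747490e-02]), 'joint_velocities': array([-0.00081733, -0.00215232, -0.0001686 , -0.00052592,  0.00070398,
        0.0006829 ]), 'joint_efforts': array([ 5.20038266e-04, -5.56885743e+01, -2.81905317e+01, -1.21306357e-04,
        1.65709756e-03, -2.62280770e-05]), 'tool_pos': array([0.14841484, 0.60709083, 0.23132707]), 'tool_rot': array([ 3.75789658e-01,  3.11901936e+00, -7.14700124e-05]), 'contact_force': array([-0.23535712,  0.1306186 , -0.52568047]), 'torque': array([ 0.00936661, -0.00087673, -0.01637391]), 'grip_force': 0.0, 'finger_gap': 0.9946090839897338}
```

View pics/side0.png

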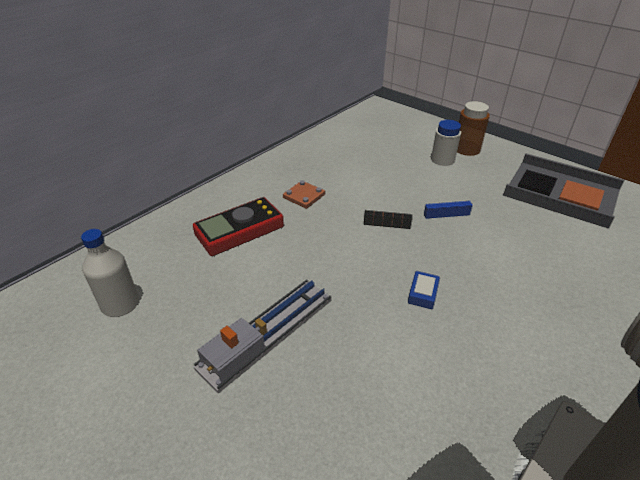

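View pics/top0.png

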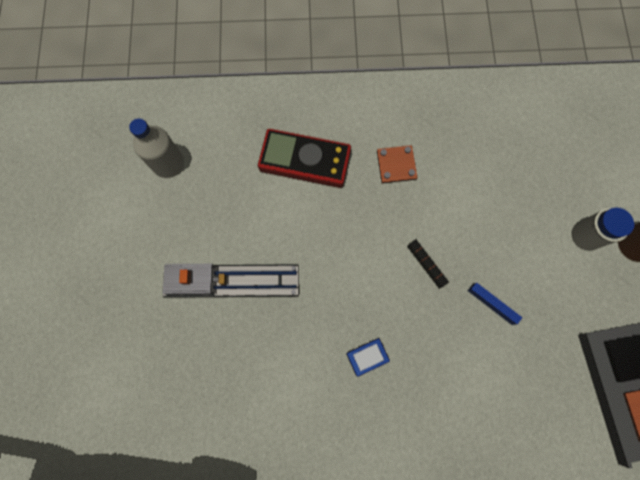

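The side view shows the dark strip at (col 388, row 218) and a blue look-alike at (448, 210). In the top view they are at (427, 265) and (497, 302). The other dark item is the black pad in the tray at right. I choose the dark bar with copper lines. The holder's rail end is on the left in the top view, so holder +x is roughly world +y.

```bash
cat > h.py <<'E'
import cv2,numpy as np
from scipy.optimize import minimize,least_squares
from scipy.spatial.transform import Rotation as Ro
from rig import env
M={c:env.camera_model(c) for c in("side","top")}
def proj(c,X):
    m=M[c]; f=240/np.tan(np.radians(m["vfov"]/2)); P=np.atleast_2d(X)@np.array(m["R"]).T+m["t"]
    return np.c_[f*P[:,0]/P[:,2]+m["cx"],f*P[:,1]/P[:,2]+m["cy"]]
def frame(p):  # x,y,z,yaw
    return lambda L: np.atleast_2d(L)@Ro.from_euler("z",p[3]).as_matrix().T+np.array(p[:3])
def box(x0,x1,y0,y1,z0,z1): return np.array([[x,y,z] for x in(x0,x1) for y in(y0,y1) for z in(z0,z1)])
S=8
def render(c,p,boxes):
    out=np.zeros((480,640),np.float32)
    a=np.zeros((480*4,640*4),np.uint8)
    for b in boxes:
        h=cv2.convexHull(proj(c,frame(p)(b)).astype(np.float32))
        cv2.fillConvexPoly(a,np.round(((h+.5)*4-.5)*16).astype(np.int32),255,shift=4)
    return cv2.resize(a,(640,480),interpolation=cv2.INTER_AREA)/255.
def fit(masks,p0,boxes,step):
    def cost(p):
        r=0
        for c,m in masks.items():
            q=render(c,p,boxes(p)); r+=1-np.minimum(q,m).sum()/np.maximum(q,m).sum()
        return r
    s=np.vstack([p0]+[np.array(p0)+np.eye(len(p0))[i]*step[i] for i in range(len(p0))])
    r=minimize(cost,p0,method="Nelder-Mead",options=dict(initial_simplex=s,xatol=1e-5,fatol=1e-5,maxiter=500)); return r.x,r.fun
def ray(c,uv,z):
    m=M[c]; f=240/np.tan(np.radians(m["vfov"]/2)); R=np.array(m["R"]); o=-R.T@m["t"]
    d=R.T@np.array([(uv[0]-m["cx"])/f,(uv[1]-m["cy"])/f,1]); return o+d*(z-o[2])/d[2]
E
cat > m.py <<'E'
from h import *
ims={c:env.read_camera(c) for c in M}
def mask(c,n,near): 
    L=env.cut_out(c,n); d=min(L,key=lambda d:np.hypot(d["point"][0]-near[0],d["point"][1]-near[1])); return d["pixels"].astype(float)
ms={"side":mask("side","strip_center",(218,388)),"top":mask("top","strip_center",(265,427))}
g=ray("top",(427,265),.014); print("strip guess",g)
B=lambda p:[box(-.05,.05,-.008,.008,-.014,.014)]
best=min((fit(ms,[g[0],g[1],.014,y],B,[.01,.01,.005,.3]) for y in (.4,1.,-.4,-1.)),key=lambda r:r[1])
print("strip",best)
for c in M: print(c,fit({c:ms[c]},[*best[0]],lambda p:[box(-.05,.05,-.008,.008,-.014,.014)] ,[.003,.003,.000,.05]))
mh={"side":mask("side","holder",(334,253)),"top":mask("top","holder",(281,234))}
mr={"side":mask("side","rail",(346,231)),"top":mask("top","rail",(277,186))}
g=ray("top",(245,281),.02)
H=lambda p:[box(-.075,.175,-.03,.03,0,.01),box(-.072,.08,-.015,.015,.01,.023),box(-.025+p[4],.06+p[4],-.0265,.0265,.01,.0455),box(-.025+p[4]+.0355,-.025+p[4]+.0495,-.012,.012,.046,.07)]
bh=fit(mh,[g[0],g[1],0,1.57,.107],H,[.01,.01,.004,.05,.005]); print("holder",bh)
print("top",fit({"top":mh["top"]},bh[0],H,[.003,.003,0,.03,.003])); print("side",fit({"side":mh["side"]},bh[0],H,[.003,.003,0,.03,.003]))
np.save("p.npy",np.r_[best[0],bh[0]])
def crop(c,x,y,w,h,k,name,polys):
    o=cv2.resize(ims[c][y:y+h,x:x+w,::-1],None,fx=k,fy=k,interpolation=cv2.INTER_CUBIC)
    for P,col in polys:
        for q in P: 
            q=((proj(c,q)-[x,y]+.5)*k).astype(int); cv2.polylines(o,[q.reshape(-1,1,2)],True,col,1)
    return o
hf=frame(bh[0]); 
rect=lambda x0,x1,y0,y1,z:hf([[x0,y0,z],[x1,y0,z],[x1,y1,z],[x0,y1,z]])
P=[([rect(-.075,.175,-.03,.03,.01)],(0,255,0)),([rect(-.05,.045,-.0085,.0085,.016)],(0,0,255))]
a=crop("top",160,225,310,95,2.5,"",P); b=crop("side",185,190,270,200,2.5,"",P)
cv2.imwrite("pics/a.png",np.vstack([a,np.zeros((5,a.shape[1],3),np.uint8)])); cv2.imwrite("pics/b.png",b)
E
python3 m.py
```

```text
strip guess [ 0.53360974 -0.27780713  0.014     ]
strip (array([ 0.53444607, -0.28106055,  0.01269975,  0.5778098 ]), np.float64(0.20179932394979816))
side (array([ 0.53364069, -0.28152411,  0.01269975,  0.57475526]), np.float64(0.05201893452490258))
top (array([ 0.53768673, -0.27882578,  0.01269975,  0.57200634]), np.float64(0.09608554495140975))
holder (array([ 0.51866715,  0.03522462, -0.00503211,  1.54433   ,  0.10491836]), np.float64(0.09550265082417098))
top (array([ 0.51892182,  0.03679061, -0.00503211,  1.5379476 ,  0.10477946]), np.float64(0.0135610850587361))
side (array([ 0.51838118,  0.03389028, -0.00503211,  1.56016949,  0.10418471]), np.float64(0.044402568195485936))
```

View pics/a.png

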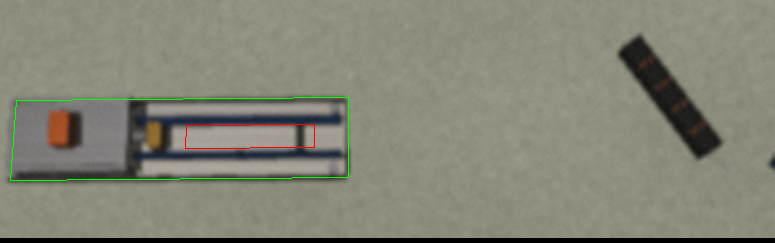

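View pics/b.png

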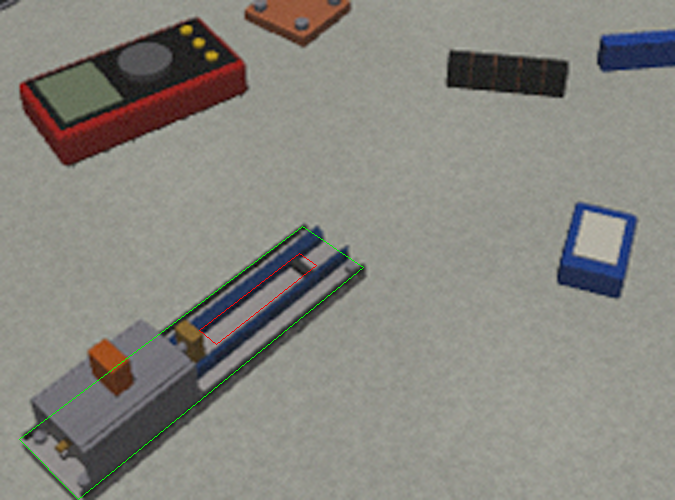

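The crops show the dark bar with four copper lines (top crop about (670, 97)), so the choice is confirmed. The lip is a dark bar clearly shifted towards the follower from its nominal place (crop x about 300, nominal 314). Next I measure the nest offset from rectified profiles and work out the first move.

```bash
cat > n.py <<'E'
from h import *
p=np.load("p.npy"); ims={c:env.read_camera(c) for c in M}
H=lambda p:[box(-.075,.175,-.03,.03,0,.01),box(-.072,.08,-.015,.015,.01,.023),box(-.025+p[4],.06+p[4],-.0265,.0265,.01,.0455),box(-.025+p[4]+.0355,-.025+p[4]+.0495,-.012,.012,.046,.07)]
near={"side":(334,253),"top":(281,234)}; ns={"side":(218,388),"top":(265,427)}
rows=[]
for c in M:
    get=lambda n,q:min(env.cut_out(c,n),key=lambda d:np.hypot(*(np.array(d["point"])-q)))["pixels"].astype(float)
    m=get("holder",near[c])
    f=lambda q:[q[0],q[1],0,q[2],q[3]]
    def cost(q): P=f(q); r=render(c,P,H(P)); return 1-np.minimum(r,m).sum()/np.maximum(r,m).sum()
    q0=np.array([p[4],p[5],p[7],p[8]]); s=np.vstack([q0]+[q0+np.eye(4)[i]*[.004,.004,.04,.004][i] for i in range(4)])
    r=minimize(cost,q0,method="Nelder-Mead",options=dict(initial_simplex=s,xatol=1e-5,fatol=1e-5)); q=f(r.x); print(c,"holder",np.round(q,4),round(r.fun,3))
    np.save(f"H_{c}.npy",q)
    xs=np.arange(-.075,.0801,.0005); ys=np.arange(-.006,.0061,.001)
    for z in (.016,.01,.039):
        G=frame(q)(np.array([[x,y,z] for y in ys for x in xs])); uv=proj(c,G).astype(np.float32).reshape(len(ys),len(xs),2)
        v=cv2.remap(ims[c],uv[...,0],uv[...,1],cv2.INTER_CUBIC).astype(float).mean(0)
        g=v.sum(1)/3; rb=v[:,0]-v[:,2]
        if z<.02: w=(xs>-.06)&(xs<-.02); print(c,z,"dark", [(int(1000*xs[i]),int(g[i])) for i in np.where(w)[0][::4]])
        else: w=(xs>.02)&(xs<.08); print(c,z,"brass r-b",[(int(1000*xs[i]),int(rb[i])) for i in np.where(w)[0][::4]])
E
python3 n.py
```

```text
side holder [0.5145 0.0354 0.     1.552  0.1055] 0.044
side 0.016 dark [(-59, 117), (-57, 126), (-55, 126), (-53, 124), (-51, 124), (-49, 121), (-47, 123), (-45, 129), (-43, 123), (-41, 73), (-39, 54), (-37, 55), (-35, 31), (-33, 57), (-31, 123), (-29, 127), (-27, 123), (-25, 127), (-23, 127), (-21, 130)]
side 0.01 dark [(-59, 135), (-57, 134), (-55, 135), (-53, 133), (-51, 132), (-49, 137), (-47, 131), (-45, 82), (-43, 53), (-41, 54), (-39, 37), (-37, 51), (-35, 123), (-33, 140), (-31, 135), (-29, 134), (-27, 131), (-25, 133), (-23, 135), (-21, 137)]
side 0.039 brass r-b [(20, -40), (22, -37), (24, -34), (26, -37), (28, -41), (30, -37), (32, -37), (34, -36), (36, -39), (38, -39), (40, -35), (42, -35), (44, -38), (46, -38), (48, -38), (50, -37), (52, -37), (54, -41), (56, -48), (58, -10), (60, 81), (62, 82), (64, 79), (66, 83), (68, 63), (70, 28), (72, 9), (74, -16), (76, -30), (78, -5)]
top holder [0.5191 0.0365 0.     1.5495 0.1032] 0.044
top 0.016 dark [(-59, 149), (-57, 150), (-55, 150), (-53, 151), (-51, 150), (-49, 151), (-47, 154), (-45, 144), (-43, 94), (-41, 50), (-39, 57), (-37, 103), (-35, 146), (-33, 154), (-31, 152), (-29, 153), (-27, 152), (-25, 152), (-23, 154), (-21, 153)]
top 0.01 dark [(-59, 153), (-57, 153), (-55, 153), (-53, 154), (-51, 153), (-49, 154), (-47, 157), (-45, 152), (-43, 110), (-41, 57), (-39, 50), (-37, 88), (-35, 138), (-33, 155), (-31, 155), (-29, 155), (-27, 155), (-25, 154), (-23, 155), (-21, 156)]
top 0.039 brass r-b [(20, 6), (22, 5), (24, 4), (26, 5), (28, 5), (30, 6), (32, 5), (34, 5), (36, 5), (38, 5), (40, 5), (42, 6), (44, 6), (46, 6), (48, 3), (50, 0), (52, 0), (54, 3), (56, 29), (58, 70), (60, 86), (62, 86), (64, 84), (66, 60), (68, 14), (70, -4), (72, -1), (74, 1), (76, 3), (78, 3)]
```

Emit:
drive_tool:
  linear:
    - [0,0,0]
  spin: [0.18]
  hand: [0]

```text
time: 1.23
tool_pos: [0.1484, 0.6071, 0.2313]
tool_rot: [0.661, 3.071, -0.0]
contact_force: [1.1, 0.5, 0.2]
finger_gap: 1.0
grip_force: 0.0
```

```bash
cat >> h.py <<'E'
def go(*targets):  # world x,y,z,yaw of tool x
    s=env.get_state(); R=Ro.from_rotvec(s["tool_rot"]).as_matrix(); y=np.arctan2(R[1,0],R[0,0])
    print("t",round(s["time"],2),"pos",np.round(s["tool_pos"],4),"yaw",round(y,4),"j",np.round(s["joint_pos"],2))
    for t in targets:
        print(np.round(100*R.T@(np.array(t[:3])-s["tool_pos"]),2),"spin",round(-((t[3]-y+np.pi)%(2*np.pi)-np.pi) if len(t)<5 else y-t[3],3))
E
python3 -c "
from h import *
go((.45,.25,.2,1.6,0),(.5357,-.2802,.12,.575,0))"
```

```text
t 1.23 pos [0.1484 0.6071 0.2313] yaw 2.7179 j [ 1.31  0.42  1.63 -0.    1.09  0.16]
[-42.17 -20.15   3.13] spin 1.118
[-71.78 -64.96  11.13] spin 2.143
```

Emit:
drive_tool:
  linear:
    - [-42.2,-20.2,3.1]
    - [-42.2,-20.2,3.1]
    - [-42.2,-20.2,3.1]
    - [-42.2,-20.2,3.1]
    - [-42.2,-20.2,3.1]
    - [-42.2,-20.2,3.1]
    - [-42.2,-20.2,3.1]
    - [-71.8,-65.0,8.1]
    - [-71.8,-65.0,8.1]
    - [-71.8,-65.0,8.1]
    - [-71.8,-65.0,8.1]
    - [-71.8,-65.0,8.1]
  spin: [2.143,2.143,2.143,2.143,2.143,2.143,2.143,2.143,2.143,2.143,2.143,2.143]
  hand: [0,0,0,0,0,0,0,0,0,0,0,0]
  force: 40

```text
time: 2.72
tool_pos: [0.4912, -0.033, 0.1738]
tool_rot: [3.012, 0.891, 0.002]
contact_force: [0.4, -0.7, 0.4]
finger_gap: 1.001
grip_force: 0.0
```

```bash
python3 -c "
from h import *
go((.5357,-.2802,.1,.575),(.5357,-.2802,.04,.575))"
```

```text
t 2.73 pos [ 0.4912 -0.033   0.1738] yaw 0.5749 j [-0.09  0.31  1.96  0.    0.86  0.9 ]
[-9.71 23.16  7.39] spin -0.0
[-9.72 23.16 13.39] spin -0.0
```

Emit:
drive_tool:
  linear:
    - [-9.7,23.2,7.4]
    - [-9.7,23.2,7.4]
    - [-9.7,23.2,7.4]
    - [-9.7,23.2,7.4]
    - [-9.7,23.2,7.4]
    - [-9.7,23.2,11.0]
    - [-9.7,23.2,14.0]
    - [-9.7,23.2,16.0]
    - [-9.7,23.2,16.0]
    - [-9.7,23.2,16.0]
  spin: [0,0,0,0,0,0,0,0,0,0]
  hand: [0,0,0,0,0,0,0,0,0,0]

```text
time: 3.98
tool_pos: [0.5372, -0.2782, 0.0146]
tool_rot: [3.01, 0.897, 0.002]
contact_force: [-0.4, -0.3, 0.3]
finger_gap: 1.0
grip_force: 0.0
```

Run:
```python
from h import *
go((.5357,-.2802,.014,.575))
s=env.get_state(); print(s["contact_force"])
ims=[env.read_camera(c)[:,:,::-1] for c in("side","top")]
b=[cv2.resize(i[y:y+150,x:x+180],None,fx=2.2,fy=2.2,interpolation=cv2.INTER_CUBIC) for i,(x,y) in zip(ims,((300,130),(340,180)))]
cv2.imwrite("pics/g.png",np.hstack(b))
```

```text
t 3.98 pos [ 0.5372 -0.2782  0.0146] yaw 0.5792 j [-0.5   0.7   1.77  0.    0.67  0.49]
[-0.23  0.08  0.06] spin 0.004
[-0.44274763 -0.32072931  0.32902577]
```

View pics/g.png

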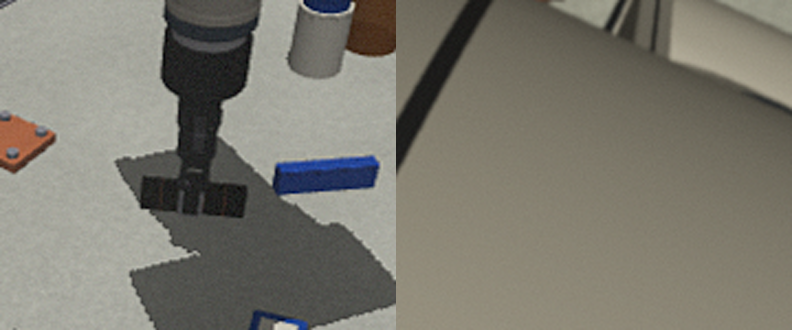

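In the side view the gripper straddles the dark strip, centred at crop (193, 196), and the arm blocks the top view. Closing now.

Emit:
drive_tool:
  linear:
    - [-0.2,0,0.1]
    - [-0.2,0,0.1]
    - [-0.2,0,0.1]
    - [-0.2,0,0.1]
    - [-0.2,0,0.1]
    - [-0.2,0,0.1]
    - [-0.2,0,0.1]
    - [-0.2,0,0.1]
  spin: [0,0,0,0,0,0,0,0]
  hand: [255,255,255,255,255,255,255,255]
  force: 40

```text
time: 5.08
tool_pos: [0.535, -0.2794, 0.0129]
tool_rot: [3.011, 0.896, 0.0]
contact_force: [0.7, 0.4, 5.1]
finger_gap: 0.176
grip_force: 39.8
```

Emit:
drive_tool:
  linear:
    - [0,0,0]
    - [0,0,0]
    - [0,0,-0.3]
    - [0,0,-0.3]
    - [0,0,-0.3]
    - [0,0,-0.3]
    - [0,0,-0.3]
    - [0,0,-0.3]
  spin: [0,0,0,0,0,0,0,0]
  hand: [150,150,150,255,255,255,255,255]
  force: 40

```text
time: 6.08
tool_pos: [0.5351, -0.2795, 0.016]
tool_rot: [3.01, 0.896, 0.001]
contact_force: [-0.2, -0.3, 5.0]
finger_gap: 0.174
grip_force: 39.7
```

Run:
```python
from h import *
for c in("side","top"): print(np.load(f"H_{c}.npy"))
h=(np.load("H_side.npy")+np.load("H_top.npy"))/2; F=frame(h)
s=env.get_state(); print(s["contact_force"])
a=F([-.03,0,.08])[0]; b=F([-.005,0,.0])[0]; print(a,b)
go((.535,-.2794,.1,.575),(*a[:2],.1,h[3]))
```

```text
[0.51453534 0.0354177  0.         1.55203369 0.1054965 ]
[0.51914854 0.03646933 0.         1.54953553 0.10318714]
[-0.24472317 -0.32951662  4.98402431]
[0.51624163 0.00594952 0.08      ] [0.51674189 0.03094452 0.        ]
t 6.08 pos [ 0.5351 -0.2795  0.016 ] yaw 0.5788 j [-0.5   0.7   1.77 -0.    0.67  0.49]
[ 0.  -0.  -8.4] spin 0.004
[ 14.04 -24.92  -8.41] spin -0.972
```

Emit:
drive_tool:
  linear:
    - [0,0,-4]
    - [0,0,-8.4]
    - [14.0,-24.9,-8.4]
    - [14.0,-24.9,-8.4]
    - [14.0,-24.9,-8.4]
    - [14.0,-24.9,-8.4]
    - [14.0,-24.9,-8.4]
    - [14.0,-24.9,-8.4]
    - [14.0,-24.9,-8.4]
    - [14.0,-24.9,-8.4]
    - [14.0,-24.9,-8.4]
  spin: [0,0,-0.97,-0.97,-0.97,-0.97,-0.97,-0.97,-0.97,-0.97,-0.97]
  hand: [255,255,255,255,255,255,255,255,255,255,255]

```text
time: 7.45
tool_pos: [0.5158, 0.0048, 0.0996]
tool_rot: [-2.248, -2.194, 0.0]
contact_force: [0.2, -0.3, -0.4]
finger_gap: 0.177
grip_force: 39.2
```

Run:
```python
from h import *
s=env.get_state(); print(s["contact_force"]);go()
for c in M:
    L=env.read_camera(c); cv2.imwrite(f"pics/{c}1.png",L[:,:,::-1])
    for d in env.cut_out(c,"strip_center"): print(c,d["confidence"],d["point"],d["pixels"].sum())
a=cv2.imread("pics/side1.png")[190:400,180:440]; b=cv2.imread("pics/top1.png")[180:390,150:400]
cv2.imwrite("pics/s1.png",cv2.resize(np.hstack([a,b]),None,fx=1.56,fy=1.56,interpolation=cv2.INTER_CUBIC))
```

```text
[ 0.18606476 -0.28789162 -0.35324123]
t 7.45 pos [0.5158 0.0048 0.0996] yaw 1.5464 j [-0.01  0.47  1.95 -0.    0.72  0.01]
side 0.85 [211.6, 449.4] 654
side 0.7 [268.8, 288.2] 789
side 0.67 [348.6, 232.8] 2354
top 0.87 [302.0, 494.0] 749
```

View pics/s1.png

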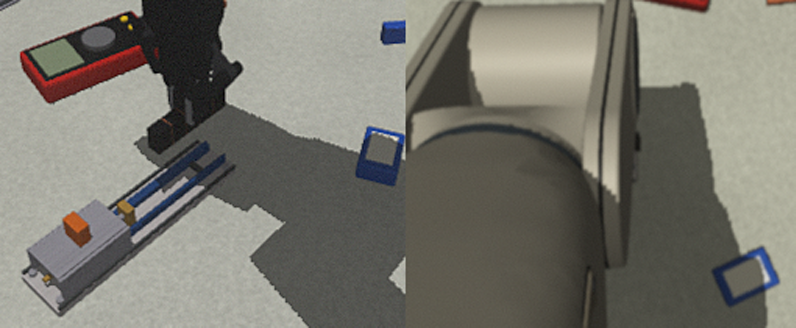

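The strip hangs level in the gripper, with its end at crop (160, 135) just beyond the channel mouth. The arm hides the top view, so only the side camera helps here. I lower the strip to just above the channel and compare it with the holder in that camera.

Emit:
drive_tool:
  linear:
    - [2,0,0]
    - [2,0,2]
    - [2,0,4]
    - [2,0,5]
    - [2,0,5]
    - [2,0,5]
  spin: [0,0,0,0,0,0]
  hand: [255,255,255,255,255,255]

```text
time: 8.4
tool_pos: [0.5166, 0.0257, 0.0502]
tool_rot: [2.245, 2.196, 0.001]
contact_force: [-0.1, -1.0, -0.3]
finger_gap: 0.172
grip_force: 39.3
```

```bash
cat > k.py <<'E'
from h import *
s=env.get_state(); print(np.round(s["contact_force"],2)); go()
c="side"; im=env.read_camera(c); L=env.cut_out(c,"strip_center")
T=s["tool_pos"]; R=Ro.from_rotvec(s["tool_rot"]).as_matrix(); yaw=np.arctan2(R[1,0],R[0,0])
nom=[T[0],T[1],T[2]-.016+.014,yaw]; pc=proj(c,nom[:3])[0]; print("pred px",pc)
d=min(L,key=lambda d:np.hypot(d["point"][1]-pc[0],d["point"][0]-pc[1])); print(d["confidence"],d["point"],d["pixels"].sum())
m=d["pixels"].astype(float)
W=np.maximum(render(c,nom,[box(-.065,-.016,-.018,.018,-.024,.024)]),0)+render(c,nom,[box(.016,.065,-.018,.018,-.024,.024)])
W=(W>0).astype(float)
def cost(q):
    P=[T[0]+q[0],T[1]+q[1],nom[2],yaw+q[2]]; r=render(c,P,[box(-.05,.05,-.008,.008,-.014,.014)])
    return (np.abs(r-m)*W).sum()/100
q0=np.zeros(3); r=minimize(cost,q0,method="Nelder-Mead",options=dict(initial_simplex=np.array([[0,0,0],[.004,0,0],[0,.004,0],[0,0,.04]]),xatol=1e-5,fatol=1e-4)); print("bias x,y,yaw",np.round(r.x,4),r.fun,cost(q0))
P=[T[0]+r.x[0],T[1]+r.x[1],nom[2],yaw+r.x[2]]
x,y,w,h,k=190,230,170,160,3.7
o=cv2.resize(im[y:y+h,x:x+w,::-1],None,fx=k,fy=k,interpolation=cv2.INTER_CUBIC)
def dr(q,col): cv2.polylines(o,[((proj(c,q)-[x,y]+.5)*k).astype(int).reshape(-1,1,2)],True,col,1)
for PP,col in((nom,(0,0,255)),(P,(0,255,0))):
    for z in(-.014,.014): dr(frame(PP)([[-.05,-.008,z],[.05,-.008,z],[.05,.008,z],[-.05,.008,z]]),col)
hq=np.load("H_side.npy"); hf=frame(hq)
dr(hf([[-.075,-.03,.01],[.175,-.03,.01],[.175,.03,.01],[-.075,.03,.01]]),(255,255,0)); dr(hf([[-.072,-.015,.023],[.08,-.015,.023],[.08,.015,.023],[-.072,.015,.023]]),(255,0,255))
cv2.imwrite("pics/k.png",o)
E
python3 k.py
```

```text
[-0.08 -1.03 -0.34]
t 8.4 pos [0.5166 0.0257 0.0502] yaw 1.5487 j [ 0.03  0.56  1.96 -0.    0.62  0.05]
pred px [291.18997307 291.92577483]
0.67 [296.8, 281.3] 592
bias x,y,yaw [-0.0008 -0.0008  0.0094] 4.104823529411764 4.262196078431373
```

View pics/k.png

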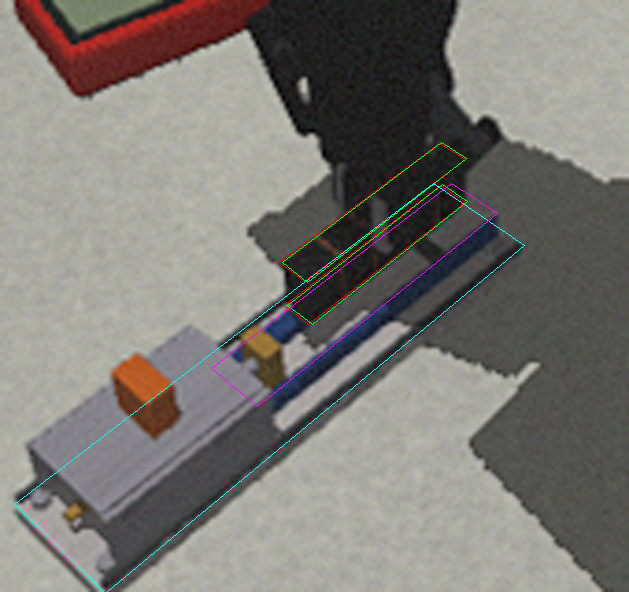

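Run:
```python
from h import *
for c in M:
    im=cv2.imread(f"pics/{c}0.png").astype(np.float32)
    q=np.load("H_side.npy")*.5+np.load("H_top.npy")*.5; F=frame(q)
    o=-np.array(M[c]["R"]).T@M[c]["t"]; print(c,"cam in holder",np.round((o-q[:3])@Ro.from_euler("z",q[3]).as_matrix(),2), q[:2])
    xs=np.arange(-.028,.05,.001); ys=np.arange(-.04,.0401,.001)
    for z in(.023,.01,0.):
        uv=proj(c,F(np.array([[x,y,z] for y in ys for x in xs]))).astype(np.float32).reshape(len(ys),len(xs),2)
        v=cv2.remap(im,uv[...,0],uv[...,1],cv2.INTER_CUBIC).mean(1)
        print("z",z,"y:grey/blue-red"," ".join(f"{int(round(1000*y))}:{int(a.mean())}/{int(a[0]-a[2])}" for y,a in zip(ys,v)))
```

```text
side cam in holder [0.34 0.39 0.62] [0.51684194 0.03594351]
z 0.023 y:grey/blue-red -40:146/-8 -39:146/-8 -38:146/-8 -37:146/-7 -36:146/-7 -35:146/-7 -34:146/-7 -33:145/-7 -32:145/-7 -31:145/-7 -30:146/-7 -29:146/-7 -28:146/-7 -27:146/-7 -26:147/-7 -25:148/-7 -24:151/-8 -23:154/-8 -22:145/-7 -21:118/-4 -20:83/-1 -19:53/1 -18:33/2 -17:29/0 -16:56/-3 -15:103/-7 -14:132/-5 -13:124/7 -12:94/26 -11:68/45 -10:57/55 -9:58/55 -8:61/52 -7:61/52 -6:63/53 -5:64/53 -4:60/49 -3:52/37 -2:42/25 -1:33/20 0:33/20 1:56/15 2:97/4 3:132/-3 4:147/-6 5:147/-6 6:144/-5 7:142/-5 8:141/-4 9:139/-4 10:138/-5 11:138/-5 12:140/-5 13:144/-7 14:142/-7 15:122/0 16:89/17 17:64/39 18:56/54 19:55/51 20:50/36 21:44/24 22:41/20 23:37/21 24:31/22 25:41/19 26:78/9 27:121/-1 28:142/-6 29:144/-6 30:141/-5 31:141/-5 32:143/-5 33:147/-5 34:141/-5 35:117/-3 36:83/0 37:55/2 38:40/2 39:37/1 40:47/-1
z 0.01 y:grey/blue-red -40:146/-7 -39:146/-7 -38:146/-7 -37:146/-7 -36:146/-7 -35:147/-7 -34:148/-7 -33:152/-8 -32:153/-8 -31:143/-7 -30:116/-4 -29:82/0 -28:53/2 -27:34/2 -26:31/0 -25:54/-7 -24:98/-13 -23:128/-12 -22:125/-1 -21:99/1
[... 3362 characters left out ...]
45/-13 -26:154/-14 -25:155/-14 -24:153/-14 -23:147/-12 -22:137/-9 -21:120/-2 -20:99/5 -19:77/16 -18:59/27 -17:47/35 -16:41/38 -15:45/33 -14:55/22 -13:76/8 -12:101/-1 -11:126/-8 -10:143/-12 -9:155/-14 -8:159/-14 -7:160/-14 -6:160/-14 -5:159/-14 -4:158/-14 -3:157/-14 -2:156/-14 -1:156/-14 0:157/-14 1:159/-14 2:160/-14 3:159/-13 4:153/-11 5:143/-7 6:123/-1 7:100/5 8:73/14 9:54/23 10:43/28 11:47/26 12:61/17 13:86/6 14:110/-2 15:134/-9 16:148/-13 17:158/-14 18:161/-14 19:163/-15 20:163/-14 21:163/-14 22:159/-14 23:149/-13 24:131/-11 25:107/-8 26:84/-6 27:69/-5 28:70/-6 29:85/-9 30:106/-12 31:121/-13 32:132/-14 33:135/-15 34:136/-15 35:135/-15 36:135/-15 37:134/-15 38:134/-15 39:134/-15 40:134/-15
```

Run:
```python
from h import *
c="side"; im=env.read_camera(c)[:,:,::-1].astype(np.float32); s=env.get_state(); T=s["tool_pos"]; R=Ro.from_rotvec(s["tool_rot"]).as_matrix(); F=frame([*T[:2],T[2]-.016,np.arctan2(R[1,0],R[0,0])])
ys=np.arange(-.016,.0161,.001)
for x0,x1 in((.018,.045),(.03,.045),(-.045,-.02)):
  xs=np.arange(x0,x1,.001)
  for z in(0,.028):
    uv=proj(c,F(np.array([[x,y,z] for y in ys for x in xs]))).astype(np.float32).reshape(len(ys),len(xs),2)
    v=cv2.remap(im,uv[...,0],uv[...,1],cv2.INTER_CUBIC).mean(1)
    print(x0,"z",z," ".join(f"{int(round(1000*y))}:{int(a.mean())}" for y,a in zip(ys,v)))
ys2=np.array([-.004,0,.004]); xs=np.arange(.035,.07,.001)
uv=proj(c,F(np.array([[x,y,.028] for y in ys2 for x in xs]))).astype(np.float32).reshape(3,-1,2)
print(" ".join(f"{int(round(1000*x))}:{int(a.mean())}" for x,a in zip(xs,cv2.remap(im,uv[...,0],uv[...,1],cv2.INTER_CUBIC).mean(0))))
```

```text
0.018 z 0 -16:45 -15:42 -14:40 -13:36 -12:33 -11:30 -10:28 -9:29 -8:31 -7:31 -6:30 -5:30 -4:31 -3:32 -2:32 -1:31 0:32 1:32 2:32 3:31 4:31 5:30 6:28 7:28 8:37 9:54 10:70 11:79 12:81 13:80 14:79 15:79 16:78
0.018 z 0.028 -16:83 -15:83 -14:82 -13:82 -12:82 -11:84 -10:86 -9:84 -8:71 -7:53 -6:39 -5:32 -4:33 -3:36 -2:38 -1:38 0:38 1:38 2:38 3:36 4:35 5:36 6:38 7:38 8:34 9:30 10:29 11:30 12:30 13:29 14:28 15:30 16:30
0.03 z 0 -16:53 -15:48 -14:41 -13:36 -12:33 -11:30 -10:27 -9:29 -8:32 -7:32 -6:31 -5:31 -4:32 -3:31 -2:31 -1:31 0:31 1:32 2:32 3:31 4:32 5:31 6:28 7:26 8:36 9:54 10:71 11:80 12:82 13:81 14:80 15:79 16:78
0.03 z 0.028 -16:84 -15:83 -14:83 -13:82 -12:82 -11:83 -10:86 -9:84 -8:72 -7:54 -6:40 -5:34 -4:34 -3:37 -2:38 -1:38 0:39 1:40 2:39 3:37 4:37 5:38 6:40 7:39 8:34 9:32 10:31 11:32 12:32 13:30 14:28 15:31 16:32
-0.045 z 0 -16:31 -15:30 -14:29 -13:30 -12:29 -11:29 -10:29 -9:30 -8:31 -7:30 -6:30 -5:30 -4:29 -3:27 -2:28 -1:29 0:28 1:27 2:28 3:28 4:27 5:26 6:25 7:25 8:31 9:45 10:62 11:74 12:77 13:76 14:74 15:74 16:75
-0.045 z 0.028 -16:30 -15:28 -14:27 -13:28 -12:29 -11:31 -10:32 -9:31 -8:32 -7:33 -6:32 -5:31 -4:31 -3:30 -2:28 -1:29 0:31 1:31 2:30 3:31 4:32 5:29 6:28 7:28 8:29 9:29 10:29 11:29 12:31 13:31 14:30 15:31 16:34
35:32 36:34 37:35 38:34 39:35 40:37 41:35 42:35 43:37 44:39 45:39 46:39 47:39 48:34 49:33 50:28 51:27 52:44 53:69 54:97 55:114 56:124 57:144 58:161 59:172 60:174 61:174 62:172 63:171 64:172 65:175 66:174 67:172 68:173 69:172
```

The overlay matches the held strip. Its edges read +1.0 mm across in the side camera, and correcting the holder for that puts the strip within about 0.4 mm of the centre line. The follower face is about 15 mm ahead of the strip's end. Next I lower the strip to just above lip height and check the force.

Emit:
drive_tool:
  linear:
    - [0,-0.04,0.4]
    - [0,-0.04,0.8]
    - [0,-0.04,1.1]
    - [0,-0.04,1.4]
    - [0,-0.04,1.6]
    - [0,-0.04,1.6]
  spin: [0,0,0,0,0,0]
  hand: [255,255,255,255,255,255]

```text
time: 9.3
tool_pos: [0.5157, 0.0258, 0.0338]
tool_rot: [-2.246, -2.197, 0.0]
contact_force: [-0.0, -0.2, 3.7]
finger_gap: 0.176
grip_force: 39.8
```

Emit:
drive_tool:
  linear:
    - [0.4,0,0]
    - [0.8,0,0]
    - [1.0,0,0]
    - [1.2,0,0]
    - [1.3,0,0]
    - [1.3,0,0]
  spin: [0,0,0,0,0,0]
  hand: [255,255,255,255,255,255]

```text
time: 10.05
tool_pos: [0.5158, 0.0389, 0.0336]
tool_rot: [-2.245, -2.197, 0.0]
contact_force: [-2.1, -0.7, -0.8]
finger_gap: 0.17
grip_force: 39.3
```

Emit:
drive_tool:
  linear:
    - [0.1,0,0]
    - [0.2,0,0]
    - [0.3,0,0]
    - [0.3,0,0]
  spin: [0,0,0,0]
  hand: [255,255,255,255]

```text
time: 10.55
tool_pos: [0.516, 0.0418, 0.0336]
tool_rot: [-2.246, -2.197, 0.0]
contact_force: [-2.7, -0.6, -1.0]
finger_gap: 0.173
grip_force: 39.3
```

```bash
cat > f.py <<'E'
from rig import env
import numpy as np
f=[];
for i in range(4):
    env.read_camera("side"); s=env.get_state(); f.append(s["contact_force"])
print(s["time"],s["tool_pos"],np.round(np.mean(f,0),2),np.round(np.std(f,0),2),np.round(s["torque"],3))
E
python3 f.py
```

```text
10.75 [0.51598145 0.04179209 0.03361004] [-3.31 -0.89 -0.05] [0.29 0.23 0.34] [-0.033  0.55  -0.056]
```

Emit:
drive_tool:
  linear:
    - [0,-0.05,0]
    - [0,-0.08,0]
    - [0,-0.08,0]
  spin: [0,0,0]
  hand: [255,255,255]

```text
time: 11.12
tool_pos: [0.5158, 0.0418, 0.0338]
tool_rot: [2.245, 2.196, 0.001]
contact_force: [-0.6, -0.5, -1.2]
finger_gap: 0.177
grip_force: 39.2
```

```bash
python3 f.py
```

```text
11.325 [0.51575695 0.0418094  0.03379281] [-0.53 -0.22 -0.73] [0.35 0.31 0.45] [ 0.006  0.089 -0.015]
```

Emit:
drive_tool:
  linear:
    - [0,-0.1,0]
    - [0.1,-0.1,0]
    - [0.2,-0.1,0]
    - [0.2,-0.1,0]
  spin: [0,0,0,0]
  hand: [255,255,255,255]

```text
time: 11.82
tool_pos: [0.5145, 0.0439, 0.0337]
tool_rot: [2.245, 2.197, 0.0]
contact_force: [0.5, -0.6, -0.2]
finger_gap: 0.175
grip_force: 39.3
```

```bash
python3 f.py
```

```text
12.025 [0.51443412 0.04379612 0.03369973] [ 0.18 -0.07 -0.43] [0.24 0.42 0.4 ] [-0.017  0.052  0.007]
```

Emit:
drive_tool:
  linear:
    - [0.1,0,0]
    - [0.2,0,0]
    - [0.2,0,0]
    - [0.2,0,0]
  spin: [0,0,0,0]
  hand: [255,255,255,255]

```text
time: 12.52
tool_pos: [0.5144, 0.0457, 0.0337]
tool_rot: [2.246, 2.197, -0.0]
contact_force: [-0.6, -3.4, 0.2]
finger_gap: 0.174
grip_force: 39.4
```

```bash
python3 f.py
```

```text
12.725 [0.51443523 0.04571077 0.0336583 ] [-0.26 -3.49 -0.19] [0.38 0.34 0.57] [-0.542 -0.012  0.002]
```

Emit:
drive_tool:
  linear:
    - [0.1,0,0]
    - [0.2,0,0]
    - [0.3,0,0]
    - [0.4,0,0]
    - [0.4,0,0]
  spin: [0,0,0,0,0]
  hand: [255,255,255,255,255]

```text
time: 13.35
tool_pos: [0.5145, 0.0496, 0.0337]
tool_rot: [2.245, 2.197, -0.0]
contact_force: [-1.1, -6.1, 0.8]
finger_gap: 0.176
grip_force: 39.5
```

```bash
python3 f.py
```

```text
13.55 [0.51454229 0.04955105 0.03370513] [-0.21 -6.05  1.26] [0.3  0.2  0.67] [-1.047  0.015 -0.021]
```

Emit:
drive_tool:
  linear:
    - [0.1,0,0]
    - [0.2,0,0]
    - [0.2,0,0]
  spin: [0,0,0]
  hand: [255,255,255]

```text
time: 13.92
tool_pos: [0.5145, 0.0514, 0.0337]
tool_rot: [2.245, 2.197, -0.001]
contact_force: [-0.1, -7.5, 0.8]
finger_gap: 0.174
grip_force: 39.5
```

```bash
python3 f.py
```

```text
14.125 [0.51457201 0.05138611 0.03372238] [-0.35 -7.66  1.16] [0.31 0.25 0.39] [-1.247  0.033 -0.055]
```

Emit:
drive_tool:
  linear:
    - [0,0,0.1]
    - [0,0,0.2]
    - [0,0,0.3]
    - [0,0,0.3]
  spin: [0,0,0,0]
  hand: [255,255,255,255]

```text
time: 14.62
tool_pos: [0.5147, 0.0514, 0.0308]
tool_rot: [2.245, 2.197, -0.0]
contact_force: [-0.1, -7.8, 1.8]
finger_gap: 0.17
grip_force: 39.7
```

```bash
python3 f.py
```

```text
14.825 [0.51469466 0.05140197 0.03085987] [-0.35 -7.56  2.5 ] [0.17 0.21 0.18] [-1.238  0.042  0.019]
```

Emit:
drive_tool:
  linear:
    - [0,0,0.1]
    - [0,0,0.2]
    - [0,0,0.3]
    - [0,0,0.38]
    - [0,0,0.38]
  spin: [0,0,0,0,0]
  hand: [255,255,255,255,255]

```text
time: 15.45
tool_pos: [0.5147, 0.0514, 0.0271]
tool_rot: [2.245, 2.197, -0.0]
contact_force: [0.2, -8.0, 2.9]
finger_gap: 0.171
grip_force: 39.7
```

```bash
python3 f.py
```

```text
15.65 [0.51473531 0.05137966 0.02703683] [ 0.14 -7.94  2.51] [0.39 0.62 0.3 ] [-1.282  0.012 -0.03 ]
```

Emit:
drive_tool:
  linear:
    - [0,0,0.04]
    - [0,0,0.07]
    - [0,0,0.1]
    - [0,0,0.1]
  spin: [0,0,0,0]
  hand: [255,255,255,255]

```text
time: 16.15
tool_pos: [0.5147, 0.0514, 0.0261]
tool_rot: [2.245, 2.197, -0.0]
contact_force: [-1.1, -8.1, 2.1]
finger_gap: 0.17
grip_force: 39.7
```

```bash
python3 f.py
```

```text
16.35 [0.51472875 0.0513856  0.02606477] [-0.05 -7.81  3.08] [0.61 0.55 0.46] [-1.228  0.02  -0.024]
```

Emit:
drive_tool:
  linear:
    - [0,0,0.03]
    - [0,0,0.05]
    - [0,0,0.05]
  spin: [0,0,0]
  hand: [255,255,255]

```text
time: 16.73
tool_pos: [0.5147, 0.0514, 0.026]
tool_rot: [2.245, 2.197, -0.0]
contact_force: [-2.7, -7.5, 8.1]
finger_gap: 0.175
grip_force: 40.4
```

```bash
python3 f.py
```

```text
16.925 [0.51475411 0.05142434 0.0259712 ] [-1.48 -7.02  7.79] [0.23 0.4  0.52] [-1.204  0.221 -0.041]
```

Emit:
drive_tool:
  linear:
    - [-0.1,0,0]
    - [-0.2,0,0]
    - [-0.2,0,0]
  spin: [0,0,0]
  hand: [255,255,255]

```text
time: 17.3
tool_pos: [0.5148, 0.0498, 0.026]
tool_rot: [2.245, 2.197, 0.001]
contact_force: [-1.2, -4.8, 7.0]
finger_gap: 0.172
grip_force: 40.3
```

```bash
python3 f.py
```

```text
17.5 [0.51483241 0.04974273 0.02597001] [-1.56 -5.39  7.82] [0.8  0.13 0.41] [-0.865  0.256  0.053]
```

Emit:
drive_tool:
  linear:
    - [-0.04,0,0]
    - [-0.08,0,0]
    - [-0.08,0,0]
  spin: [0,0,0]
  hand: [255,255,255]

```text
time: 17.88
tool_pos: [0.5148, 0.0493, 0.026]
tool_rot: [2.246, 2.197, 0.001]
contact_force: [-1.6, -2.2, 7.0]
finger_gap: 0.17
grip_force: 40.3
```

```bash
python3 f.py
```

```text
18.075 [0.51478795 0.04927847 0.02596994] [-1.47 -2.6   7.21] [0.59 0.37 0.46] [-0.33   0.257  0.017]
```

Emit:
drive_tool:
  linear:
    - [0,0,0]
    - [0,0,0]
    - [0,0,0]
    - [0,0,0]
    - [0,0,-2]
    - [0,0,-5]
    - [0,0,-7]
    - [0,0,-7]
  spin: [0,0,0,0,0,0,0,0]
  hand: [150,150,150,150,150,150,150,150]

```text
time: 19.08
tool_pos: [0.5156, 0.0491, 0.0966]
tool_rot: [2.244, 2.195, 0.004]
contact_force: [-0.3, -1.0, -0.5]
finger_gap: 0.408
grip_force: 0.0
```

```bash
python3 f.py
python3 - <<'E'
from h import *
im=env.read_camera("side")[:,:,::-1]; x,y,w,h,k=190,230,170,160,3.7
cv2.imwrite("pics/r.png",cv2.resize(im[y:y+h,x:x+w],None,fx=k,fy=k,interpolation=cv2.INTER_CUBIC))
E
```

```text
19.275 [0.51380944 0.04893651 0.09439315] [-0.4  -0.08  0.06] [0.3  0.6  0.25] [-0.002  0.062  0.02 ]
```

View pics/r.png

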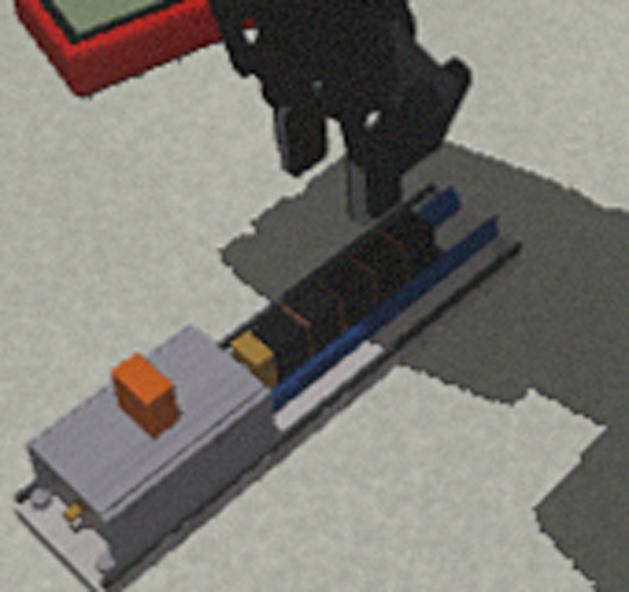

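The picture shows the strip lying level in the channel between the brass follower (crop (252, 357)) and the lip end (about (435, 240)). I check its height by lightly touching the top near both ends with shut fingers.

Emit:
drive_tool:
  linear:
    - [2.5,0,0]
    - [2.5,0,0]
    - [2.5,0,0]
    - [2.5,0,3]
    - [2.5,0,5]
    - [2.5,0,5.4]
    - [2.5,0,5.4]
    - [2.5,0,5.5]
    - [2.5,0,5.55]
    - [2.5,0,5.6]
    - [2.5,0,5.6]
  spin: [0,0,0,0,0,0,0,0,0,0,0]
  hand: [255,255,255,255,255,255,255,255,255,255,255]

```text
time: 20.7
tool_pos: [0.5151, 0.074, 0.0395]
tool_rot: [2.246, 2.197, 0.0]
contact_force: [0.1, 0.7, -0.7]
finger_gap: -0.002
grip_force: 0.0
```

```bash
python3 f.py
```

```text
20.9 [0.51505361 0.07397233 0.0393728 ] [-0.06 -0.03 -0.77] [0.44 0.46 0.3 ] [-0.007  0.035  0.049]
```

Emit:
drive_tool:
  linear:
    - [0,0,0.05]
    - [0,0,0.1]
    - [0,0,0.13]
    - [0,0,0.15]
    - [0,0,0.15]
  spin: [0,0,0,0,0]
  hand: [255,255,255,255,255]

```text
time: 21.52
tool_pos: [0.5151, 0.074, 0.0381]
tool_rot: [2.246, 2.197, 0.0]
contact_force: [-1.1, 0.0, 4.0]
finger_gap: 0.0
grip_force: 2.5
```

```bash
python3 f.py
```

```text
21.725 [0.51506916 0.0739722  0.03805982] [-1.14 -0.3   5.39] [0.3  0.27 0.39] [-0.042  0.206  0.022]
```

Emit:
drive_tool:
  linear:
    - [0,0,-1]
    - [-2.5,0,-1]
    - [-5,0,-1]
    - [-5,0,-0.6]
    - [-5,0,-0.2]
    - [-5,0,-0.1]
    - [-5,0,-0.05]
    - [-5,0,0]
    - [-5,0,0]
  spin: [0,0,0,0,0,0,0,0,0]
  hand: [255,255,255,255,255,255,255,255,255]

```text
time: 22.85
tool_pos: [0.514, 0.0244, 0.0381]
tool_rot: [-2.245, -2.197, -0.0]
contact_force: [-1.2, 1.8, 2.9]
finger_gap: 0.001
grip_force: 1.6
```

```bash
python3 f.py
```

```text
23.05 [0.51403864 0.02424794 0.03805968] [-0.91  2.62  3.98] [0.33 0.38 0.49] [0.51  0.201 0.007]
```

Both ends read 38.06 mm, so the strip is seated flat. Next is the rail: I go behind the handle with shut fingers.

Emit:
drive_tool:
  linear:
    - [0,0,-4]
    - [0,0,-8]
    - [5,0,-8]
    - [10,0,-8]
    - [16.6,0,-8]
    - [16.6,0,-8]
    - [16.6,0,-8]
    - [16.6,0,-5]
    - [16.6,0,-2]
    - [16.6,0,-1.8]
    - [16.6,0,-1.8]
  spin: [0,0,0,0,0,0,0,0,0,0,0]
  hand: [255,255,255,255,255,255,255,255,255,255,255]

```text
time: 24.42
tool_pos: [0.518, 0.189, 0.0563]
tool_rot: [2.247, 2.195, -0.0]
contact_force: [0.1, -0.2, -0.5]
finger_gap: -0.0
grip_force: 0.0
```

```bash
python3 f.py
python3 - <<'E'
from h import *
im=env.read_camera("side")[:,:,::-1]; x,y,w,h,k=180,240,170,150,3.7
cv2.imwrite("pics/q.png",cv2.resize(im[y:y+h,x:x+w],None,fx=k,fy=k,interpolation=cv2.INTER_CUBIC))
E
```

```text
24.625 [0.51838479 0.18996499 0.0569803 ] [0.58 0.16 0.46] [0.53 0.39 0.64] [-0.001  0.011  0.015]
```

View pics/q.png

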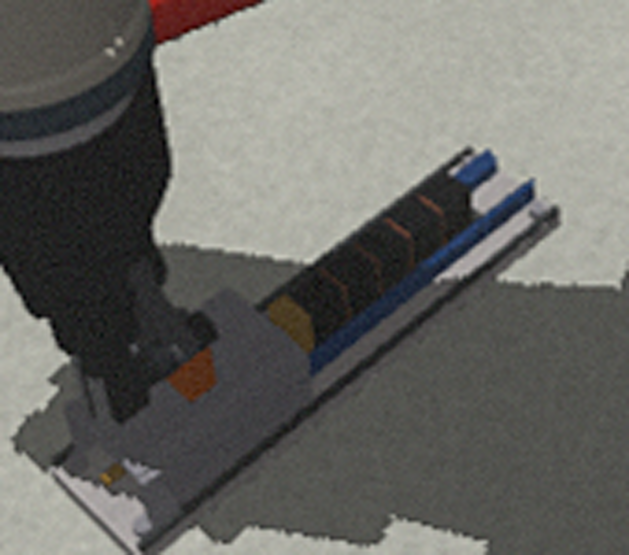

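The strip is seated, and the shut fingers stand behind the orange handle (crop (190, 375)). Pushing the rail closed, slowly near the end.

Emit:
drive_tool:
  linear:
    - [-0.8,0,0]
    - [-1.6,0,0]
    - [-2.4,0,0]
    - [-3.4,0,0]
    - [-4.4,0,0]
    - [-5.4,0,0]
    - [-6.4,0,0]
    - [-7.4,0,0]
    - [-8.4,0,0]
    - [-9.4,0,0]
    - [-10.2,0,0]
    - [-10.5,0,0]
  spin: [0,0,0,0,0,0,0,0,0,0,0,0]
  hand: [255,255,255,255,255,255,255,255,255,255,255,255]

```text
time: 26.18
tool_pos: [0.5151, 0.0844, 0.0558]
tool_rot: [-2.246, -2.196, 0.001]
contact_force: [-2.3, 3.4, 1.8]
finger_gap: -0.001
grip_force: 1.6
```

```bash
python3 f.py
```

```text
26.375 [0.51542527 0.08472413 0.05576616] [-0.03  0.25 -0.21] [0.22 0.12 0.35] [ 0.051  0.054 -0.018]
```

Emit:
drive_tool:
  linear:
    - [-0.3,0,0]
    - [-0.6,0,0]
    - [-0.8,0,0]
    - [-0.9,0,0]
    - [-1.0,0,0]
  spin: [0,0,0,0,0]
  hand: [255,255,255,255,255]

```text
time: 27.0
tool_pos: [0.5152, 0.075, 0.0558]
tool_rot: [2.246, 2.197, 0.0]
contact_force: [1.4, 3.6, -1.6]
finger_gap: -0.003
grip_force: 1.5
```

Emit:
drive_tool:
  linear:
    - [-0.05,0,0]
    - [-0.1,0,0]
    - [-0.15,0,0]
    - [-0.2,0,0]
  spin: [0,0,0,0]
  hand: [255,255,255,255]

```text
time: 27.5
tool_pos: [0.5151, 0.073, 0.0559]
tool_rot: [2.246, 2.197, 0.0]
contact_force: [1.1, 3.7, -2.2]
finger_gap: 0.002
grip_force: 1.5
```

Emit:
drive_tool:
  linear:
    - [-0.05,0,0]
    - [-0.1,0,0]
    - [-0.15,0,0]
    - [-0.2,0,0]
  spin: [0,0,0,0]
  hand: [255,255,255,255]

```text
time: 28.0
tool_pos: [0.5151, 0.0721, 0.0559]
tool_rot: [-2.246, -2.195, -0.002]
contact_force: [0.8, 13.6, -2.4]
finger_gap: 0.0
grip_force: 6.7
```

Emit:
drive_tool:
  linear:
    - [-0.05,0,0]
    - [-0.1,0,0]
    - [-0.1,0,0]
  spin: [0,0,0]
  hand: [255,255,255]

```text
time: 28.38
tool_pos: [0.5151, 0.072, 0.056]
tool_rot: [-2.246, -2.195, -0.003]
contact_force: [0.6, 18.3, -2.1]
finger_gap: 0.003
grip_force: 8.7
```

Emit:
drive_tool:
  linear:
    - [0.5,0,0]
    - [1.5,0,0]
    - [2,0,0]
    - [2,0,-4]
    - [2,0,-9]
    - [6,0,-14]
    - [12,0,-14]
    - [18,0,-14]
    - [18,0,-14]
    - [18,0,-14]
  spin: [0,0,0,0,0,0,0,0,0,0]
  hand: [255,255,255,255,255,255,255,255,255,255]

```text
time: 29.62
tool_pos: [0.5184, 0.2497, 0.1955]
tool_rot: [2.245, 2.198, -0.002]
contact_force: [0.0, -0.4, 0.5]
finger_gap: -0.002
grip_force: 0.0
```

```bash
python3 f.py
python3 - <<'E'
from h import *
a=env.read_camera("side")[180:400,130:390,::-1]; b=env.read_camera("top")[180:400,100:360,::-1]
cv2.imwrite("pics/e.png",cv2.resize(np.hstack([a,b]),None,fx=1.5,fy=1.5,interpolation=cv2.INTER_CUBIC))
E
```

```text
29.825 [0.51893425 0.24863226 0.19572377] [ 0.28 -0.06 -0.13] [0.15 0.5  0.3 ] [ 0.042 -0.008  0.027]
```

View pics/e.png

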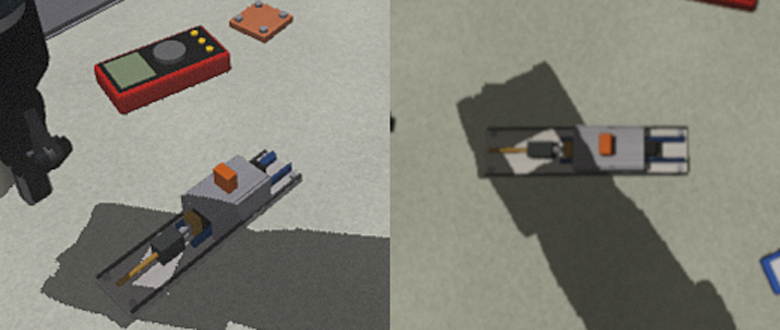

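The rail is closed over the strip (crop (228, 185)), the bystanders have not moved, and the arm is clear.

```bash
python3 -c "
from rig import env
print(env.job_done())"
```

```text
the job is handed in; nothing more can be done
None
```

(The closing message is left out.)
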